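# Knock the corer cradle's locking pin home

## Robot

A 6-joint arm with a two-finger parallel gripper is mounted at the origin on the work surface. World frame = base frame: x ahead of the robot, y to its left, z up, the work surface at z = 0. Lengths are in m, angles in rad, forces in N, time in s.
With the tool pointing down it reaches from about 0.225 to 0.875 m from the base axis. Payload 3.4 kg.
Tool frame: the origin (TCP) lies between the finger pads; the fingertips stand 19 mm ahead of it and the grasp point (between the pads) is the TCP; z points along the fingers, x is the direction in which the jaws open and shut, and the axes are right-handed (so a half turn about z gives the same grasp; the last joint's range is limited). The gripper opens to 85 mm and grips with 20 to 120 N. Pads are 22 mm wide; open, the fingers measure 114 mm over their backs; the gripper's body (76 mm by 85 mm) begins 54 mm behind the grasp point. The pads swing forward as they close: fully open they stand 13 mm farther back than shut.
Start: joints at [-1.33, 0.276, 1.505, -0, 1.361, -0.121], TCP at [0.204, -0.538, 0.25] pointing down, gripper open.
Joint ranges: [-2.89, 2.89], [-0.75, 2.08], [0.22, 2.7], [-1.18, 4.32], [0.11, 2.71], [-2.7, 2.7]. Speed limits (rad/s): [2.57, 2.57, 3.14, 3.14, 3.14, 3.14].

## Interface

Orientations are given as a 3x3 rotation matrix whose columns are the frame's x, y, z axes.
In Python, from bench import monitor, get_image, workorder, trace, mark_of gives the robot as it stands.
- The arm moves only by the tool play_rows, never from a script. Its argument "commands" is a list of rows, each an object with "slide": the shift along the tool's x, y, z in m, a list of three; "twist": the turn, a rotation vector about the tool's x, y, z in units of 8 degrees (1.0 is 8 degrees), a list of three. In form: [{"slide": [dx, dy, dz], "twist": [ax, ay, az]}, ...]. A call has 1 to 8 rows; each row is the pose to reach, as a shift and turn from the pose commanded when the call began, along the tool's axes at that moment; what a row does not reach only later rows make up. A row lasts 1/10 s, in which the tool goes at most 50 mm and 8.59 degrees, less where a joint would pass 70% of its speed; a pose out of reach is approached as far as the arm can. A call with a gripper value outside its range is refused whole. "hand" is the gripper's target within -1 to 1 (fully open at 1, half-way at 0, shut at -1), set as the call begins (left out, the last holds). The fingers move at their own pace and stop on an object; "force" is the grip in N (left out, the last holds). Time passes only in rows, so rows that repeat a pose let the fingers close. It gives the time, the measured TCP pose, the force and the opening at its end, in the units of the state.
- monitor.get_state(): the state, without advancing time (a new reading comes with each control period).
- get_image(name): name is "side" or "top"; returns a dict with "pixels" (400x640x3 uint8, red, green, blue), "fov_y" (degrees; the focal length in pixels is half the picture's height over the tangent of half this angle, whatever the lens; pixels are square), "cx", "cy" (the principal point, pixels), "xyz" and "rotation" of the camera in the world. Camera axes: x right, y up, looking along -z (the intrinsics and any distortion apply to the point x, -y, -z); pixel columns grow to the right and rows downward; lengths in m; the calibration is good to about 2 mm. A picture is of the moment at which its call begins. There is no depth.
- workorder.sign_off(): hands the job in, once; it reports no verdict.
Trained networks look in a picture, given as the dict that the camera call returned (one of the last four; its "shot" number tells which), for a name from the list of things; names that differ only in an ending like _2 or _b are one class to them, and where a whole thing is asked for, a point or a joint stands for the part that bears it (a point fixed in the world has none). Each returns a list of dicts, best first, with "conf" (0 to 1); they miss things now and then, are a little off and sometimes report something else, mostly with a low value. They report only what shows in the picture. A call takes as long as a camera call. They do not tell look-alikes from the thing itself.
- trace(picture, label): "pixels" (400x640 bool, what is visible of it) and "uv" ([column, row] in pixels, amid what is visible of it).
- mark_of(picture, label): "uv" ([column, row] in pixels: a listed point, or the origin of a listed thing).
The state is a dict: "clock": time; "joint_positions": joint angles; "joint_velocities": joint speeds; "tau": joint torques, N m; "tcp_pos": TCP position; "ee_rot": TCP orientation; "ft_force": force on the tool from outside, world axes, zero at the start; "ft_torque": the same for the moment, N m; "width": finger opening in m.
Only numpy, scipy, OpenCV 4.12 (cv2) and the standard library are available. Lean on these libraries where they do the work, as an engineer would, in place of code of your own. Each camera call takes 0.05 s, during which the arm holds its last target. There are 200 camera calls.

## Task

The steel tube of the soil corer lies in its cradle, but only one of the two locks beside it is shut. Take the rubber mallet and knock the lock pin that still stands up all the way down, hitting it with the mallet and not with the gripper. Then stand the mallet back on its head on the bench and let it go, without disturbing the glass dish.

Things in the scene. Friction and masses are not known exactly. Their poses are not given: they have to be found in the camera images.
- mallet_grip (a point): Mallet, 300 g: upright rubber cylinder head, 50 mm across, 70 mm tall, standing on its flat lower face; a level wood handle 18 mm wide, 24 mm tall leaves the head's middle and ends 168 mm from the head's axis. The point: mid-section of the handle, 35 mm above the lower face, 50 mm from the head's axis (balance: 7 mm). x runs along the handle towards the head, z up.
- pin_head (a point): Round steel head, 28 mm across, 8 mm thick, of the lock pin still up. Point: centre of its top, 78 mm above the bench when fully up, 58 mm when down on its 42 mm square block. The shut lock, alike but low (58 mm), is 150 mm away along the cradle; either end may be the open one. The 40 mm tube behind them, 65 mm from the pins' axes, has its top 68 mm above the bench.
- lock_pin (a joint): How far the pin has been pushed down, in m: 0 fully up, 0.020 fully down. It slides straight down, is pushed down with about 5 to 8 N and stays where it is left (a spring grips it).
- dish: A shallow open glass dish, 100 mm in diameter and 20 mm tall, loose on the bench; the point is the centre of its underside.
Not all that is in view belongs to the job. There is more than one size of the part that bears mallet_grip; the job needs the smaller.

How it is judged:
On the way, in this order (a step that is already met when the one before it is completed fails the run):
1. the mallet is lifted clear of the bench (height (world z) of mallet_grip above 0.065 m), for 0.1 s.
2. the mallet drives the lock pin down (value of joint lock_pin above 0.016 m and contact force between mallet and lock_pin above 0.3 N).
At the end, for the whole second after the job is handed in: The lock pin is down to within 4 mm of its stop (joint above 0.016 m) and the mallet stands released and at rest on its flat head on the bench: the point on its handle 23 to 47 mm high, leaning less than 0.2 rad (value of joint lock_pin above 0.016 m and height (world z) of mallet_grip between 0.023 and 0.047 m and angle between mallet_grip's own z axis and vertical below 0.2 rad and linear speed of mallet below 0.02 m/s); the robot touches nothing.
It fails at once if the gripper or arm touches the lock pin's head (contact force between any of the fingers, the arm and lock_pin above 1 N).
It fails at once if the glass dish is shoved more than 25 mm (distance of dish from where it was at the start of the episode above 0.025 m).
It also fails if it takes over 43 s, if anything falls off the work surface, if the arm or the gripper's body presses on something with over 40 N, if the wrist force passes 120 N, or if a joint passes its speed limit or range.

## Working session

There is one attempt and no reset: what is moved stays moved. The work goes in short steps, Python scripts to look and compute and a tool call to move; the robot and the scene stay as the last step left them, time stands still between calls to the robot, and variables do not carry over. Pictures are saved under pics/ and viewed, about 8 in all and at most 12, crops included, and the job is handed in when it is done.

Besides the shell and the picture viewer there is one more tool, called after "Request:" as a command line: name --argument value ..., lists and objects as JSON in quotes. play_rows: Moves the arm, as the interface text tells. Its arguments: {"type":"object","properties":{"commands":{"type":"array"},"hand":{"type":"number"},"force":{"type":"number"}},"required":["commands"]}

```bash
mkdir -p pics
cat > h.py <<'E'
import numpy as np, cv2
from bench import monitor, get_image, workorder, trace, mark_of
def ray(p,uv):
    f=p["pixels"].shape[0]/2/np.tan(np.radians(p["fov_y"])/2)
    u,v=uv; d=np.array([(u-p["cx"])/f,-(v-p["cy"])/f,-1.0])
    return np.array(p["xyz"]),np.array(p["rotation"])@d
def onz(p,uv,z):
    o,d=ray(p,uv); return o+d*(z-o[2])/d[2]
def save(p,n): cv2.imwrite("pics/"+n,cv2.cvtColor(p["pixels"],cv2.COLOR_RGB2BGR))
E
python3 - <<'E'
from h import *
Z={"mallet_grip":.035,"pin_head":.078,"dish":0}
for n in("top","side"):
    p=get_image(n); save(p,n+"0.png")
    print(n,{k:(np.round(v,3).tolist() if not np.isscalar(v) else v) for k,v in p.items() if k!="pixels"})
    for l in Z:
        for r in mark_of(p,l): print(l,"mark",round(r["conf"],2),np.round(r["uv"]),onz(p,r["uv"],Z[l]).round(3))
        for r in trace(p,l): print(l,"trace",round(r["conf"],2),np.round(r["uv"]),r["pixels"].sum(),onz(p,r["uv"],Z[l]).round(3))
print(monitor.get_state()["clock"])
E
```

```text
top {'fov_y': 46.956356196876335, 'cx': 314.7857848142308, 'cy': 202.2281872604968, 'xyz': [0.413, 0.083, 1.311], 'rotation': [[-0.022, 0.997, -0.072], [-1.0, -0.021, 0.017], [0.016, 0.072, 0.997]], 'shot': 1}
mallet_grip mark 0.91 [182. 272.] [0.32  0.427 0.035]
mallet_grip mark 0.67 [249. 212.] [0.48  0.245 0.035]
mallet_grip trace 0.72 [183. 283.] 1346 [0.291 0.425 0.035]
mallet_grip trace 0.64 [271. 108.] 990 [0.772 0.178 0.035]
mallet_grip trace 0.59 [248. 209.] 646 [0.49  0.245 0.035]
pin_head mark 0.58 [344. 197.] [ 0.514 -0.018  0.078]
pin_head trace 0.65 [347. 195.] 93 [ 0.519 -0.025  0.078]
dish trace 0.78 [271. 108.] 965 [0.781 0.18  0.   ]
side {'fov_y': 55.66421293152903, 'cx': 319.7387112116755, 'cy': 195.19988544996386, 'xyz': [0.315, 0.919, 0.582], 'rotation': [[-0.976, 0.103, -0.191], [-0.217, -0.503, 0.837], [-0.01, 0.858, 0.513]], 'shot': 2}
mallet_grip mark 0.61 [383. 313.] [0.311 0.418 0.035]
mallet_grip mark 0.56 [320. 246.] [0.468 0.25  0.035]
mallet_grip trace 0.95 [308. 246.] 1417 [0.497 0.254 0.035]
mallet_grip trace 0.57 [398. 316.] 3725 [0.284 0.418 0.035]
pin_head mark 0.58 [327. 172.] [ 0.511 -0.034  0.078]
pin_head trace 0.43 [326. 177.] 69 [ 0.507 -0.002  0.078]
dish mark 0.93 [216. 223.] [0.773 0.169 0.   ]
dish trace 0.92 [216. 223.] 925 [0.772 0.169 0.   ]
0.7
```

```bash
python3 -c "
import cv2
a=cv2.imread('pics/top0.png');cv2.imwrite('pics/topc.png',cv2.resize(a[60:360,130:530],None,fx=2,fy=2,interpolation=3))"
```

```text
(no output)
```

View pics/topc.png

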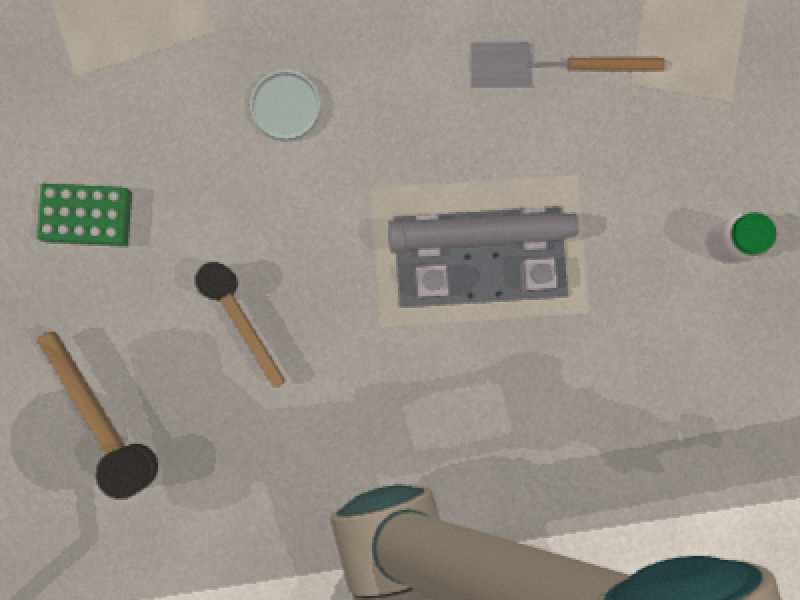

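View pics/side0.png

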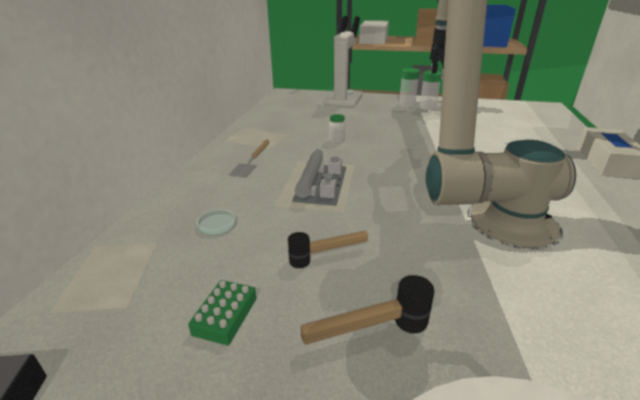

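Top crop: small mallet head at full-image (238,200), handle end (270,251). Dish at (272,112), far away. The two pins are at (346,200) and (400,197). I still need to tell which pin is up.

Run:
```python
import cv2,numpy as np
from h import *
a=cv2.imread('pics/side0.png')[145:210,280:365];b=cv2.imread('pics/top0.png')[155:220,315:430]
a=cv2.resize(a,(520,400),interpolation=2);b=cv2.resize(b,(708,400),interpolation=2)
cv2.imwrite('pics/z.png',cv2.resize(np.hstack([a,b]),(800,260)))
p=get_image("top")
for n,uv,z in(("head",(238,200.5),.07),("hend",(269.5,251),.047),("pinL up",(346.5,200),.078),("pinL dn",(346.5,200),.058),("pinR up",(400.5,196.5),.078),("pinR dn",(400.5,196.5),.058)):print(n,onz(p,uv,z).round(3))
t=[r for r in trace(p,"mallet_grip") if abs(r["uv"][0]-248)<15][0]["pixels"]
hsv=cv2.cvtColor(p["pixels"],cv2.COLOR_RGB2HSV)
w=t&(hsv[...,2]>75); k=t&(hsv[...,2]<=75)
ys,xs=np.nonzero(w);P=np.array([onz(p,(x,y),.047)[:2] for x,y in zip(xs,ys)])
l=cv2.fitLine(P.astype(np.float32),cv2.DIST_L2,0,.01,.01).ravel();print("wood",l,P.mean(0),w.sum(),k.sum(), "ang",np.degrees(np.arctan2(l[1],l[0])))
s=(P-l[2:])@l[:2];print("ends",l[2:]+s.min()*l[:2],l[2:]+s.max()*l[:2])
st=monitor.get_state();print(st["tcp_pos"],st["ee_rot"],st["clock"],st["width"])
```

```text
head [0.511 0.268 0.07 ]
hend [0.373 0.188 0.047]
pinL up [ 0.505 -0.024  0.078]
pinL dn [ 0.507 -0.026  0.058]
pinR up [ 0.512 -0.17   0.078]
pinR dn [ 0.513 -0.174  0.058]
wood [0.8328206  0.55354303 0.43742555 0.22993757] [0.43742556 0.22993757] 362 278 ang 33.61042
ends [0.37298993 0.18710975] [0.53409988 0.29419318]
[ 0.2035116  -0.53779679  0.25034967] [[ 3.53927537e-01 -9.35272847e-01  2.18540639e-05]
 [-9.35272840e-01 -3.53927537e-01 -1.11125407e-04]
 [ 1.11667331e-04  1.88908291e-05 -9.99999994e-01]] 0.8 0.08538449682372247
```

View pics/z.png

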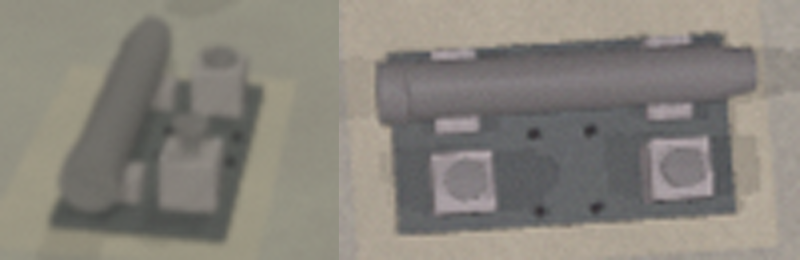

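Only the left pin (near y≈-0.024) shows its stem standing above its block in the side view. It also casts the longer shadow, and the 150 mm spacing fits up at left and down at right. So the target pin is at about (0.505,-0.024), and the mallet grip at about (0.470,0.245) with yaw about 30°. I'm moving over the mallet now.

Request:
play_rows --commands '[{"slide": [-0.638, -0.526, 0], "twist": [0, 0, -1.16]}, {"slide": [-0.638, -0.526, 0], "twist": [0, 0, -1.16]}, {"slide": [-0.638, -0.526, 0], "twist": [0, 0, -1.16]}, {"slide": [-0.638, -0.526, 0], "twist": [0, 0, -1.16]}, {"slide": [-0.638, -0.526, 0], "twist": [0, 0, -1.16]}, {"slide": [-0.638, -0.526, 0], "twist": [0, 0, -1.16]}, {"slide": [-0.638, -0.526, 0], "twist": [0, 0, -1.16]}, {"slide": [-0.638, -0.526, 0], "twist": [0, 0, -1.16]}]' --hand 1 --force 120

```text
clock: 1.6
tcp_pos: [0.3325, -0.1573, 0.2507]
ee_rot: [[0.499, -0.866, 0.001], [-0.866, -0.499, -0.001], [0.001, -0.001, -1.0]]
ft_force: [1.3, 0.7, -0.0]
width: 0.0853
```

Request:
play_rows --commands '[{"slide": [-0.279, -0.32, 0.0], "twist": [0, 0, 0]}, {"slide": [-0.279, -0.32, 0.0], "twist": [0, 0, 0]}, {"slide": [-0.279, -0.32, 0.0], "twist": [0, 0, 0]}, {"slide": [-0.279, -0.32, 0.0], "twist": [0, 0, 0]}, {"slide": [-0.279, -0.32, 0.0], "twist": [0, 0, 0]}, {"slide": [-0.279, -0.32, 0.0], "twist": [0, 0, 0]}, {"slide": [-0.279, -0.32, 0.0], "twist": [0, 0, 0]}, {"slide": [-0.279, -0.32, 0.0], "twist": [0, 0, 0]}]'

```text
clock: 2.4
tcp_pos: [0.4622, 0.2216, 0.2505]
ee_rot: [[0.501, -0.866, 0.001], [-0.866, -0.501, -0.0], [0.001, -0.001, -1.0]]
ft_force: [1.0, -0.7, -0.2]
width: 0.0855
```

Request:
play_rows --commands '[{"slide": [-0.017, -0.02, 0.05], "twist": [0, 0, 0]}, {"slide": [-0.017, -0.02, 0.1], "twist": [0, 0, 0]}, {"slide": [-0.017, -0.02, 0.12], "twist": [0, 0, 0]}, {"slide": [-0.017, -0.02, 0.12], "twist": [0, 0, 0]}]'

```text
clock: 2.8
tcp_pos: [0.4677, 0.2433, 0.1264]
ee_rot: [[0.501, -0.866, -0.009], [-0.866, -0.501, -0.003], [-0.001, 0.009, -1.0]]
ft_force: [-0.3, 0.3, -0.1]
width: 0.0858
```

Run:
```python
from h import *
p=get_image("side");q=get_image("top");print(monitor.get_state()["tcp_pos"],monitor.get_state()["clock"])
cv2.imwrite("pics/s1.png",cv2.cvtColor(np.hstack([cv2.resize(p["pixels"][170:290,220:420],(400,240)),cv2.resize(q["pixels"][140:260,170:370],(400,240))]),cv2.COLOR_RGB2BGR))
for l,x in(("side",p),("top",q)):
    for r in mark_of(x,"mallet_grip"): print(l,r["conf"],r["uv"],onz(x,r["uv"],.035).round(3))
```

```text
[0.4711353  0.24417483 0.13073601] 2.9
side 0.94 [384.3, 311.8] [0.31  0.414 0.035]
side 0.69 [320.1, 250.1] [0.465 0.263 0.035]
```

View pics/s1.png

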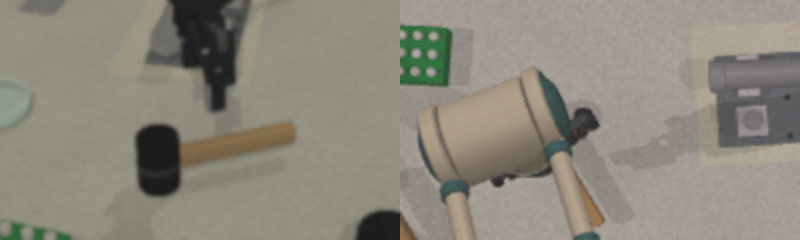

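Side crop: the fingers hang above the handle, one in front of it, with the pads clear of the head. Descending to grip.

Request:
play_rows --commands '[{"slide": [0, 0, 0.04], "twist": [0, 0, 0]}, {"slide": [0, 0, 0.07], "twist": [0, 0, 0]}, {"slide": [0, 0, 0.085], "twist": [0, 0, 0]}, {"slide": [0, 0, 0.094], "twist": [0, 0, 0]}, {"slide": [0, 0, 0.094], "twist": [0, 0, 0]}, {"slide": [0, 0, 0.094], "twist": [0, 0, 0]}]'

```text
clock: 3.6
tcp_pos: [0.472, 0.2444, 0.0377]
ee_rot: [[0.5, -0.866, 0.003], [-0.866, -0.5, 0.001], [0.001, -0.003, -1.0]]
ft_force: [-0.3, 0.5, -0.4]
width: 0.0857
```

Request:
play_rows --commands '[{"slide": [0, 0, 0], "twist": [0, 0, 0]}, {"slide": [0, 0, 0], "twist": [0, 0, 0]}, {"slide": [0, 0, 0], "twist": [0, 0, 0]}, {"slide": [0, 0, 0], "twist": [0, 0, 0]}, {"slide": [0, 0, 0], "twist": [0, 0, 0]}, {"slide": [0, 0, 0], "twist": [0, 0, 0]}, {"slide": [0, 0, 0], "twist": [0, 0, 0]}, {"slide": [0, 0, 0], "twist": [0, 0, 0]}]' --hand -1 --force 120

```text
clock: 4.4
tcp_pos: [0.4706, 0.2442, 0.0367]
ee_rot: [[0.5, -0.866, 0.0], [-0.866, -0.5, 0.0], [-0.0, -0.0, -1.0]]
ft_force: [-1.5, -1.0, 5.4]
width: 0.0164
```

Request:
play_rows --commands '[{"slide": [0, 0, -0.02], "twist": [0, 0, 0]}, {"slide": [0, 0, -0.05], "twist": [0, 0, 0]}, {"slide": [0, 0, -0.09], "twist": [0, 0, 0]}, {"slide": [0, 0, -0.12], "twist": [0, 0, 0]}, {"slide": [0, 0, -0.13], "twist": [0, 0, 0]}, {"slide": [0, 0, -0.13], "twist": [0, 0, 0]}, {"slide": [0, 0, -0.13], "twist": [0, 0, 0]}]'

```text
clock: 5.1
tcp_pos: [0.4693, 0.2435, 0.1643]
ee_rot: [[0.5, -0.866, -0.004], [-0.866, -0.5, -0.002], [-0.0, 0.004, -1.0]]
ft_force: [-0.4, 0.3, -4.0]
width: 0.0158
```

Run:
```python
from h import *
p=get_image("side");q=get_image("top");s=monitor.get_state();print(s["tcp_pos"],s["ft_force"],s["ft_torque"],s["width"],s["clock"])
cv2.imwrite("pics/s2.png",cv2.cvtColor(np.hstack([cv2.resize(p["pixels"][100:280,220:420],(400,360)),cv2.resize(q["pixels"][120:300,170:370],(400,360))]),cv2.COLOR_RGB2BGR))
```

```text
[0.46922688 0.24346699 0.16395066] [-0.70554071 -0.19703807 -3.6154741 ] [-0.08510046  0.08072183 -0.0359264 ] 0.01592779120519787 5.2
```

View pics/s2.png

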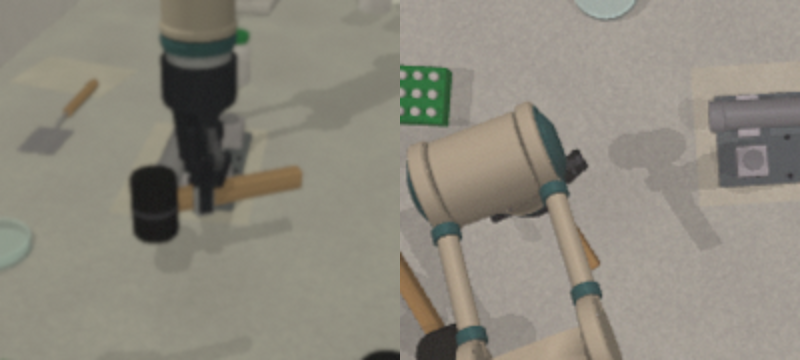

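The mallet is lifted and level (width 16 mm, 3.6 N, fz consistent with 300 g). Carrying it over the left pin.

Request:
play_rows --commands '[{"slide": [0.02, 0.012, 0], "twist": [0, 0, 0]}, {"slide": [0.055, 0.033, 0], "twist": [0, 0, 0]}, {"slide": [0.095, 0.057, 0], "twist": [0, 0, 0]}, {"slide": [0.135, 0.081, 0], "twist": [0, 0, 0]}, {"slide": [0.175, 0.105, 0], "twist": [0, 0, 0]}, {"slide": [0.215, 0.129, 0], "twist": [0, 0, 0]}, {"slide": [0.24, 0.144, 0], "twist": [0, 0, 0]}, {"slide": [0.25, 0.15, 0], "twist": [0, 0, 0]}]'

```text
clock: 6.0
tcp_pos: [0.4651, -0.0501, 0.1649]
ee_rot: [[0.497, -0.868, -0.003], [-0.868, -0.497, -0.001], [-0.001, 0.003, -1.0]]
ft_force: [-0.0, 0.3, -4.1]
width: 0.0159
```

Request:
play_rows --commands '[{"slide": [0, 0, 0.01], "twist": [0, 0, 0]}, {"slide": [0, 0, 0.02], "twist": [0, 0, 0]}, {"slide": [0, 0, 0.02], "twist": [0, 0, 0]}, {"slide": [0, 0, 0.02], "twist": [0, 0, 0]}]'

```text
clock: 6.4
tcp_pos: [0.4653, -0.046, 0.1454]
ee_rot: [[0.502, -0.865, -0.002], [-0.865, -0.502, 0.001], [-0.002, 0.001, -1.0]]
ft_force: [0.3, 0.4, -4.2]
width: 0.0162
```

Run:
```python
from h import *
p=get_image("side");q=get_image("top");s=monitor.get_state();print(s["tcp_pos"],s["ft_force"],s["ft_torque"],s["width"],s["clock"])
cv2.imwrite("pics/s3.png",cv2.cvtColor(np.hstack([cv2.resize(p["pixels"][110:230,250:390],(420,360),interpolation=2),cv2.resize(q["pixels"][140:260,290:410],(360,360),interpolation=2)]),cv2.COLOR_RGB2BGR))
```

```text
[ 0.46604197 -0.04650408  0.14628869] [ 0.42532986 -0.3935182  -3.75702627] [-0.0638127   0.10947743 -0.0311833 ] 0.015970992977429113 6.5
```

View pics/s3.png

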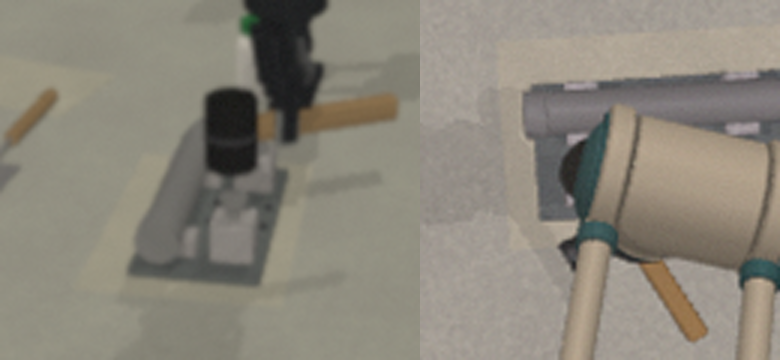

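Run:
```python
from h import *
p=get_image("side")
for uv,z in(((327,166),.1096),((327,141),.18),((327.5,174),.078)): print(uv,onz(p,uv,z).round(3))
print("top edge dish etc",[ (r["conf"],onz(p,r["uv"],0).round(3)) for r in mark_of(p,"dish")])
```

```text
(327, 166) [ 0.506 -0.011  0.11 ]
(327, 141) [ 0.508 -0.021  0.18 ]
(327.5, 174) [ 0.507 -0.023  0.078]
top edge dish etc [(0.78, array([0.768, 0.179, 0.   ]))]
```

The mallet head is over (0.507,-0.02) and the pin at (0.506,-0.024), so they line up. Pressing down.

Request:
play_rows --commands '[{"slide": [0, 0, 0.012], "twist": [0, 0, 0]}, {"slide": [0, 0, 0.024], "twist": [0, 0, 0]}, {"slide": [0, 0, 0.03], "twist": [0, 0, 0]}, {"slide": [0, 0, 0.034], "twist": [0, 0, 0]}, {"slide": [0, 0, 0.038], "twist": [0, 0, 0]}, {"slide": [0, 0, 0.042], "twist": [0, 0, 0]}, {"slide": [0, 0, 0.042], "twist": [0, 0, 0]}]'

```text
clock: 7.3
tcp_pos: [0.466, -0.0474, 0.1043]
ee_rot: [[0.5, -0.866, 0.001], [-0.866, -0.5, 0.0], [0.0, -0.0, -1.0]]
ft_force: [-0.2, -0.1, -3.8]
width: 0.0159
```

Request:
play_rows --commands '[{"slide": [0, 0, 0.003], "twist": [0, 0, 0]}, {"slide": [0, 0, 0.006], "twist": [0, 0, 0]}]'

```text
clock: 7.5
tcp_pos: [0.4661, -0.0475, 0.0986]
ee_rot: [[0.5, -0.866, 0.001], [-0.866, -0.5, -0.0], [0.001, -0.001, -1.0]]
ft_force: [-0.8, 0.6, 2.6]
width: 0.016
```

Run:
```python
from h import *
p=get_image("side");s=monitor.get_state();print(s["tcp_pos"],s["ft_force"],s["ft_torque"],s["clock"])
cv2.imwrite("pics/s4.png",cv2.cvtColor(cv2.resize(p["pixels"][110:230,250:390],(700,600),interpolation=2),cv2.COLOR_RGB2BGR))
```

```text
[ 0.46608866 -0.0474877   0.09808371] [-0.31888479  0.80443824  0.90085557] [0.10135955 0.13499826 0.02139469] 7.55
```

View pics/s4.png

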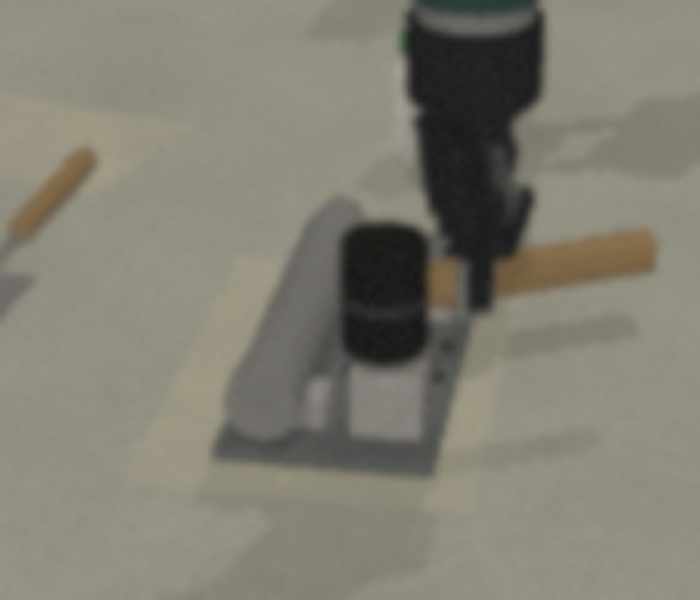

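The mallet sits on the pin head and is pushing at about 5 N. Continuing to the stop.

Request:
play_rows --commands '[{"slide": [0, 0, 0.003], "twist": [0, 0, 0]}, {"slide": [0, 0, 0.005], "twist": [0, 0, 0]}, {"slide": [0, 0, 0.005], "twist": [0, 0, 0]}]'

```text
clock: 7.85
tcp_pos: [0.466, -0.0476, 0.0944]
ee_rot: [[0.5, -0.866, 0.001], [-0.866, -0.5, -0.0], [0.001, -0.0, -1.0]]
ft_force: [-5.7, 0.2, 10.7]
width: 0.016
```

Request:
play_rows --commands '[{"slide": [0, 0, 0.002], "twist": [0, 0, 0]}, {"slide": [0, 0, 0.004], "twist": [0, 0, 0]}, {"slide": [0, 0, 0.004], "twist": [0, 0, 0]}]'

```text
clock: 8.15
tcp_pos: [0.4658, -0.0479, 0.0927]
ee_rot: [[0.501, -0.866, 0.001], [-0.866, -0.501, -0.001], [0.002, -0.001, -1.0]]
ft_force: [-11.3, 0.1, 30.2]
width: 0.0164
```

Hard stop at 34 N. Lifting off and carrying the mallet back to its old spot, after one check picture.

Request:
play_rows --commands '[{"slide": [0, 0, -0.02], "twist": [0, 0, 0]}, {"slide": [0, 0, -0.045], "twist": [0, 0, 0]}, {"slide": [0, 0, -0.07], "twist": [0, 0, 0]}, {"slide": [0, 0, -0.085], "twist": [0, 0, 0]}, {"slide": [0, 0, -0.085], "twist": [0, 0, 0]}]'

```text
clock: 8.65
tcp_pos: [0.4675, -0.048, 0.1758]
ee_rot: [[0.5, -0.866, 0.005], [-0.866, -0.5, -0.001], [0.004, -0.003, -1.0]]
ft_force: [1.4, -1.3, -2.9]
width: 0.0164
```

Request:
play_rows --commands '[{"slide": [-0.02, -0.012, 0], "twist": [0, 0, 0]}, {"slide": [-0.055, -0.033, 0], "twist": [0, 0, 0]}, {"slide": [-0.095, -0.057, 0], "twist": [0, 0, 0]}, {"slide": [-0.135, -0.081, 0], "twist": [0, 0, 0]}, {"slide": [-0.175, -0.105, 0], "twist": [0, 0, 0]}, {"slide": [-0.215, -0.129, 0], "twist": [0, 0, 0]}, {"slide": [-0.24, -0.144, 0], "twist": [0, 0, 0]}, {"slide": [-0.25, -0.15, 0], "twist": [0, 0, 0]}]'

```text
clock: 9.45
tcp_pos: [0.4699, 0.2467, 0.1723]
ee_rot: [[0.503, -0.864, -0.002], [-0.864, -0.503, 0.0], [-0.001, 0.002, -1.0]]
ft_force: [-0.1, -0.1, -4.4]
width: 0.0164
```

Run:
```python
from h import *
p=get_image("side");q=get_image("top");s=monitor.get_state();print(s["tcp_pos"],s["ft_force"],s["ft_torque"],s["width"],s["clock"])
cv2.imwrite("pics/s5.png",cv2.cvtColor(np.hstack([cv2.resize(p["pixels"][120:280,220:400],(450,400),interpolation=2),cv2.resize(q["pixels"][155:220,320:370],(308,400),interpolation=2)]),cv2.COLOR_RGB2BGR))
```

```text
[0.47005079 0.24498057 0.17262207] [-0.30056947  0.42043984 -4.1480516 ] [-0.10691125  0.10619401  0.01074235] 0.016415157016887984 9.55
```

View pics/s5.png

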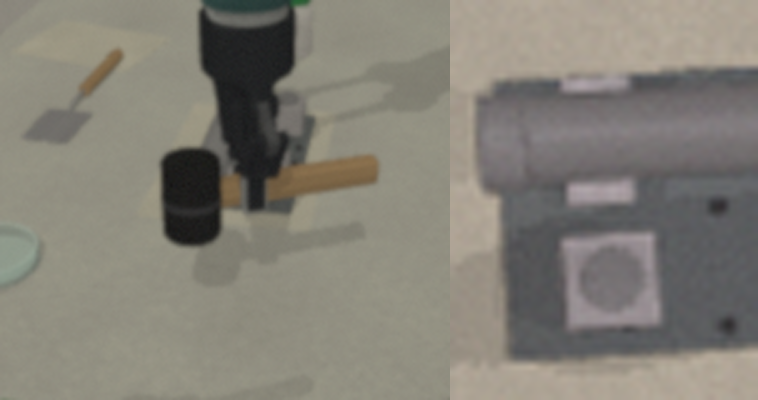

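The pin is down: its head sits centred on its block and the tall shadow is gone. The mallet is still level. Lowering it.

Request:
play_rows --commands '[{"slide": [0, 0, 0.03], "twist": [0, 0, 0]}, {"slide": [0, 0, 0.07], "twist": [0, 0, 0]}, {"slide": [0, 0, 0.1], "twist": [0, 0, 0]}, {"slide": [0, 0, 0.12], "twist": [0, 0, 0]}, {"slide": [0, 0, 0.128], "twist": [0, 0, 0]}, {"slide": [0, 0, 0.132], "twist": [0, 0, 0]}, {"slide": [0, 0, 0.134], "twist": [0, 0, 0]}, {"slide": [0, 0, 0.134], "twist": [0, 0, 0]}]'

```text
clock: 10.35
tcp_pos: [0.4715, 0.2439, 0.041]
ee_rot: [[0.5, -0.866, 0.002], [-0.866, -0.5, 0.0], [0.001, -0.002, -1.0]]
ft_force: [0.2, 0.7, -4.1]
width: 0.0161
```

Request:
play_rows --commands '[{"slide": [0, 0, 0.0015], "twist": [0, 0, 0]}, {"slide": [0, 0, 0.003], "twist": [0, 0, 0]}, {"slide": [0, 0, 0.003], "twist": [0, 0, 0]}, {"slide": [0, 0, 0.003], "twist": [0, 0, 0]}]'

```text
clock: 10.75
tcp_pos: [0.4707, 0.2441, 0.0375]
ee_rot: [[0.5, -0.866, 0.0], [-0.866, -0.5, 0.0], [0.0, -0.0, -1.0]]
ft_force: [0.4, -0.1, -4.1]
width: 0.0163
```

Request:
play_rows --commands '[{"slide": [0, 0, 0.001], "twist": [0, 0, 0]}, {"slide": [0, 0, 0.0015], "twist": [0, 0, 0]}, {"slide": [0, 0, 0.0015], "twist": [0, 0, 0]}, {"slide": [0, 0, 0.0015], "twist": [0, 0, 0]}]'

```text
clock: 11.15
tcp_pos: [0.4707, 0.2441, 0.036]
ee_rot: [[0.5, -0.866, 0.0], [-0.866, -0.5, 0.0], [0.0, -0.0, -1.0]]
ft_force: [0.1, -0.5, 0.0]
width: 0.0159
```

Touching down (load gone). Release with half-opening, then wide.

Request:
play_rows --commands '[{"slide": [0, 0, 0], "twist": [0, 0, 0]}, {"slide": [0, 0, 0], "twist": [0, 0, 0]}, {"slide": [0, 0, 0], "twist": [0, 0, 0]}, {"slide": [0, 0, 0], "twist": [0, 0, 0]}, {"slide": [0, 0, 0], "twist": [0, 0, 0]}, {"slide": [0, 0, 0], "twist": [0, 0, 0]}, {"slide": [0, 0, 0], "twist": [0, 0, 0]}, {"slide": [0, 0, 0], "twist": [0, 0, 0]}]' --hand 0.7 --force 20

```text
clock: 11.95
tcp_pos: [0.4707, 0.244, 0.0358]
ee_rot: [[0.5, -0.866, 0.0], [-0.866, -0.5, -0.0], [0.0, -0.0, -1.0]]
ft_force: [-0.7, -0.3, -0.4]
width: 0.0726
```

Request:
play_rows --commands '[{"slide": [0, 0, -0.01], "twist": [0, 0, 0]}, {"slide": [0, 0, -0.03], "twist": [0, 0, 0]}, {"slide": [0, 0, -0.07], "twist": [0, 0, 0]}, {"slide": [0, 0, -0.12], "twist": [0, 0, 0]}, {"slide": [0, 0, -0.17], "twist": [0, 0, 0]}, {"slide": [0, 0.05, -0.2], "twist": [0, 0, 0]}, {"slide": [0, 0.1, -0.2], "twist": [0, 0, 0]}, {"slide": [0, 0.1, -0.2], "twist": [0, 0, 0]}]'

```text
clock: 12.75
tcp_pos: [0.379, 0.192, 0.2372]
ee_rot: [[0.5, -0.866, -0.002], [-0.866, -0.5, -0.001], [0.0, 0.002, -1.0]]
ft_force: [0.5, 0.4, -1.4]
width: 0.0721
```

Run:
```python
from h import *
p=get_image("side");q=get_image("top");s=monitor.get_state();print(s["tcp_pos"],s["ft_force"],s["width"],s["clock"])
for l,x in(("side",p),("top",q)):
    for n,z in(("mallet_grip",.035),("dish",0),("pin_head",.058)):
        for r in mark_of(x,n): print(l,n,round(r["conf"],2),np.round(r["uv"]),onz(x,r["uv"],z).round(3))
cv2.imwrite("pics/s6.png",cv2.cvtColor(np.hstack([cv2.resize(p["pixels"][140:280,190:390],(500,350),interpolation=2),cv2.resize(p["pixels"][145:210,290:350],(300,350),interpolation=2)]),cv2.COLOR_RGB2BGR))
```

```text
[0.38275062 0.19348918 0.23685626] [ 0.29137558  0.69955605 -0.6343399 ] 0.07224989953022457 12.85
side mallet_grip 0.8 [320. 246.] [0.469 0.248 0.035]
side mallet_grip 0.62 [384. 312.] [0.31  0.416 0.035]
side dish 0.62 [216. 225.] [0.767 0.176 0.   ]
side pin_head 0.64 [322. 180.] [ 0.523 -0.024  0.058]
top mallet_grip 0.95 [187. 274.] [0.315 0.414 0.035]
top mallet_grip 0.65 [270. 113.] [0.758 0.182 0.035]
top mallet_grip 0.64 [248. 213.] [0.479 0.248 0.035]
top dish 0.96 [273. 112.] [0.772 0.176 0.   ]
top pin_head 0.62 [343. 199.] [ 0.509 -0.016  0.058]
```

View pics/s6.png

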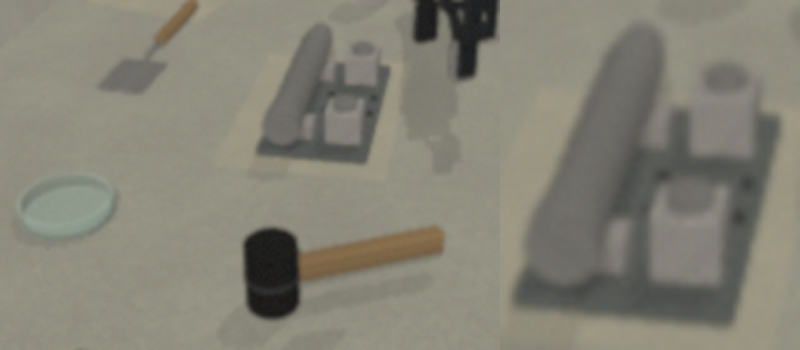

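Both pins now sit equally low on their blocks, the mallet stands upright on its own, and the dish is where it was. Handing in.

```bash
python3 -c "
from h import *
print(workorder.sign_off())"
```

```text
the job is handed in; nothing more can be done
None
```

I took the smaller mallet, pressed the raised lock pin (the left one) down with its head, and stood the mallet back on its head where it came from. I handed the job in at about 12.9 s; the hand-in gave no verdict.

- **Pin:** I pushed it down slowly rather than striking it. The load rose to about 34 N on the mallet, well above the 5–8 N needed to move the pin, so I take it to be at its stop. The last pictures show both pin heads equally low on their blocks.
- **Mallet:** It stands upright and released at about (0.47, 0.25). The gripper is open and about 0.2 m above the bench.
- **Dish:** It measured about (0.77, 0.18) before and after, within the measuring noise, so it was not moved.
- **Disagreements:** At the end the two cameras put the pin head about 15 mm apart. Early in the press the wrist force did not show the push until about 10–15 mm of travel, but the picture taken just after showed the mallet on the pin. In the top view the mallet detector also marked the dish once, which I ignored.

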